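# Load a fresh stick into the docked glue gun

### The arm

A 6-joint arm with a two-finger parallel gripper is mounted at the origin on the work surface. World frame = base frame: x ahead of the robot, y to its left, z up, the work surface at z = 0. Lengths are in m, angles in rad, forces in N, time in s.
With the tool pointing down it reaches from about 0.425 to 0.95 m from the base axis. Payload 14.7 kg.
Tool frame: the origin (TCP) lies on the centre line of the jaws, within the pads' length; the fingertips stand 8 mm ahead of it and the grasp point (between the pads) lies 11 mm behind it; z points along the fingers, y is the line along which they close (so a half turn about z gives the same grasp; the last joint's range is limited). The gripper opens to 85 mm and grips with 20 to 120 N. Pads are 22 mm wide; open, the fingers measure 114 mm over their backs; the gripper's body (76 mm by 85 mm) begins 54 mm behind the grasp point. The pads swing forward as they close: fully open they stand 13 mm farther back than shut.
Start: joints at [-1.228, 0.48, 1.596, -0, 1.065, -0.047], TCP at [0.247, -0.601, 0.239] pointing down, gripper open.
Joint ranges: [-2.75, 2.75], [-0.82, 2.05], [0.23, 2.67], [-1.56, 4.7], [0.09, 2.69], [-2.92, 2.92]. Speed limits (rad/s): [1.89, 1.89, 2.39, 3.01, 3.01, 3.01].

### API

Orientations are given as a unit quaternion [x, y, z, w].
In Python, from workcell import robot gives the robot as it stands.
- The arm moves only by the tool step_arm, never from a script. Its argument "commands" is a list of rows, each an object of numbers: "x", "y", "z": the shift along the tool's x, y, z in mm; "rx", "ry", "rz": the turn, a rotation vector about the tool's x, y, z in degrees; "claw": the gripper command: -1 is shut, 1 is fully open, values between are in proportion. A call has 1 to 20 rows; each row shifts and turns the commanded pose from where the row before left it, along the tool's axes as they then stand; what a row does not reach is not made up. A row lasts 1/10 s, in which the tool goes at most 50 mm and 8.59 degrees, less where a joint would pass 70% of its speed; a pose out of reach is approached as far as the arm can. A call is refused whole if a number of a shift passes 50 or a number of a turn 8.59, either way. A call with a gripper value outside its range is refused whole. The fingers move at their own pace and stop on an object; "squeeze" is the grip in N (left out, the last holds). Time passes only in rows, so rows that do not move let the fingers close. It gives the time, the measured TCP pose, the force, the opening and the grip force at its end, in the units of the state.
- robot.state(): the state, without advancing time (a new reading comes with each control period).
- robot.get_image(name): name is "scene" or "top" or "wrist"; returns (picture, depth): 400x640x3 uint8, red, green, blue; 400x640 float32, m along the optical axis (not along the pixel's ray), 0 where there is no reading.
- robot.camera_info(name): a dict with "K" (3x3 intrinsics, pixels), "cam_to_world" (4x4, takes a point from camera to world coordinates). Camera axes: x right, y down, z forward; pixel columns grow to the right and rows downward; lengths in m; the calibration is good to about 2 mm. A picture is of the moment at which its call begins: read the wrist's pose just before it. camera_info takes no time and is no camera call; for the wrist camera it gives the pose at the moment of the call.
- robot.job_done(): hands the job in; it is judged then, once.
The state is a dict: "t": time; "joint_pos": joint angles; "qvel": joint speeds; "effort": joint torques, N m; "ee_pos": TCP position; "eef_rot": TCP orientation; "wrist_force": force on the tool from outside, world axes, zero at the start; "moment": the same for the moment, N m; "width": finger opening in m; "grasp_force": force on a finger pad.
Only numpy, scipy, OpenCV 4.12 (cv2) and the standard library are available. Lean on these libraries where they do the work, as an engineer would, in place of code of your own. Each camera call takes 0.05 s, during which the arm holds its last target. There are 200 camera calls.

### The job

Load the amber glue stick from the tray into the glue gun that stands in its dock: push it partway into the hole at the back of the gun, let go, then push it from further back until it butts firmly against the leftover stump inside, and leave it there. How deep the stump sits cannot be seen, so feel for it with a firm but light push and do not ram the stick or shove the stump on down the barrel. Leave the clear and the black stick in the tray and everything else on the bench where it is.

Things in the scene. Friction and masses are not known exactly. Their poses are not given: they have to be found in the camera images.
- amber (a point): centre of the loose amber glue stick: a stiff straight round rod 11 mm in diameter and 150 mm long, about 15 g, ends slightly rounded; y runs along the rod, and its two ends are alike. It lies level in one of the tray's three channels (which one varies), its axis 30 mm above the bench.
- tray_middle (a point): middle of the fixed grey tray (190 x 164 mm, 38 mm high), 30 mm above the bench. y runs along its three channels, at x = -55, 0, +55 mm, one stick in each. The stick's ends lie sunk in slots 13 mm wide and cannot be gripped; along its middle 74 mm the tray is cut away right across (recess floor 4 mm above the bench): pinch it there from above.
- clear (a point): centre of the clear (whitish) glue stick, the same size, lying in another channel; to be left alone
- black (a point): centre of the black glue stick, the same size, lying in the third channel; to be left alone
- barrel: barrel of the fixed white glue gun with dark nozzle and green trigger, standing nose-down in its dark dock. Origin: centre of the stick hole's open mouth at the barrel's back, 185 mm above the bench. x runs into the hole towards the nozzle, sloping 0.30 rad down; y is level. Back collar 44 mm wide, barrel 51 mm thick; the handle is below, and above and behind the mouth all is free.
- hole (a point): point on the hole's axis 50 mm in from the mouth. Hole straight, round, 13 mm wide, with a conical lead-in 23 mm wide at the mouth, 8 mm long. It hardly rubs a stick that lies in line; let go partway, the stick droops and, pushed askew, binds. A stump of the old stick sits inside, near end 92 to 112 mm from the mouth (differs each time, not told), so the loaded stick stands 36 to 57 mm out.
- stump (a joint): how far the leftover stump has been pushed forward from where it sat, in m: 0 while nothing presses on it. It starts to give at about 2 N, then yields like a spring, 1 mm for each further newton; let go, it stays about 2 mm in. Shoved on more than 11 mm (13 N) the stick counts as rammed; 5 to 8 N is a firm push.
- mug: dark mug, 80 mm wide, 92 mm high, origin at the middle of its underside; bystander
- screw_jar: clear jar with steel cap, 60 mm wide, 75 mm high, origin at the middle of its underside; bystander
- wood_glue: white bottle with orange cap, 54 mm wide, 150 mm high, origin at the middle of its underside; bystander
- tape: green tape measure, about 66 mm wide, 36 mm high, origin on its underside; bystander
- driver: screwdriver with green handle lying on the bench; bystander
- offcut: plywood offcut 130 x 60 x 12 mm lying flat, origin at the middle of its underside; bystander
Not all that is in view belongs to the job. What is shaped like the part that bears amber but green or purple is not meant.

How it is judged:
On the way:
1. the amber stick is partway in the gun's hole (front end 20 to 90 mm in, in line with the hole) and let go of (x of amber in the frame of barrel between -0.055 and 0.015 m and y of amber in the frame of barrel between -0.012 and 0.012 m and z of amber in the frame of barrel between -0.012 and 0.012 m and angle between the y axis of amber and the x axis of barrel, either way round below 0.15 rad and value of joint stump below 0.0007 m and contact force between the fingers and amber_stick below 0.05 N), for 0.15 s.
At the end, for the whole second after the job is handed in: The amber stick is in the gun's hole, in line with it (within 4 mm and 0.06 rad), let go of, and butts against the stump, which it has pushed forward by more than 1 mm (value of joint stump above 0.001 m and x of amber in the frame of barrel between 0.0175 and 0.05 m and y of amber in the frame of barrel between -0.004 and 0.004 m and z of amber in the frame of barrel between -0.004 and 0.004 m and angle between the y axis of amber and the x axis of barrel, either way round below 0.06 rad); the robot touches nothing.
It fails at once if the stick is rammed: more than 30 N between it and the gun, or the stump shoved on by more than 11 mm (contact force between amber_stick and barrel above 30 N or value of joint stump above 0.011 m).
It fails at once if the clear or the black stick is moved more than 15 mm (distance of any of clear, black from where it was at the start of the episode above 0.015 m).
It fails at once if another thing on the bench is moved more than 20 mm (distance of any of mug, screw_jar, wood_glue, tape, driver, offcut from where it was at the start of the episode above 0.02 m).
It also fails if it takes over 58 s, if anything falls off the work surface, if the arm or the gripper's body presses on something with over 40 N, if the wrist force passes 120 N, or if a joint passes its speed limit or range.

## Working session

There is one attempt and no reset: what is moved stays moved. The work goes in short steps, Python scripts to look and compute and a tool call to move; the robot and the scene stay as the last step left them, time stands still between calls to the robot, and variables do not carry over. Pictures are saved under pics/ and viewed, at most 10 in all, crops included, and the job is handed in when it is done.

Besides the shell and the picture viewer there is one more tool, called after "Emit:" as name([rows], argument=value, ...), one row to a line, values as JSON. step_arm: Moves the arm, as the interface text tells. Its arguments: {"type":"object","properties":{"commands":{"type":"array"},"squeeze":{"type":"number"}},"required":["commands"]}

```bash
mkdir -p pics; ls; python3 - <<'E'
from workcell import robot
import cv2,numpy as np
for n in ("scene","top"):
    im,d=robot.get_image(n); cv2.imwrite(f"pics/{n}0.png",im[:,:,::-1]); np.save(f"{n}_d.npy",d); np.save(f"{n}_im.npy",im)
    c=robot.camera_info(n); print(n,c)
    np.savez(f"{n}_c.npz",K=c["K"],T=c["cam_to_world"])
print(robot.state())
E
```

```text
pics
scene {'K': array([[470.76990167,   0.        , 319.62450323],
       [  0.        , 470.76990167, 200.38012002],
       [  0.        ,   0.        ,   1.        ]]), 'cam_to_world': array([[ 0.55496068,  0.67722852, -0.48309438,  1.15292918],
       [ 0.83182207, -0.44511464,  0.33157955, -0.460418  ],
       [ 0.00952275, -0.58586218, -0.81035475,  1.21353352],
       [ 0.        ,  0.        ,  0.        ,  1.        ]])}
top {'K': array([[448.67155837,   0.        , 317.03582053],
       [  0.        , 448.67155837, 199.2609819 ],
       [  0.        ,   0.        ,   1.        ]]), 'cam_to_world': array([[-0.00224662, -0.99573917,  0.09218713,  0.39511047],
       [-0.99999503,  0.00244108,  0.00199678, -0.01824034],
       [-0.00221331, -0.09218219, -0.9957397 ,  1.39407335],
       [ 0.        ,  0.        ,  0.        ,  1.        ]])}
{'t': 0.1, 'joint_pos': array([-1.22760611e+00,  4.80774326e-01,  1.59677196e+00,  4.55172641e-05,
        1.06509941e+00, -4.65928801e-02]), 'qvel': array([ 0.00111014, -0.00235071, -0.00084083,  0.00050179, -0.00197228,
        0.00025034]), 'effort': array([ 6.12324493e-04, -9.52256656e+01, -4.31039035e+01, -7.57219993e-06,
        5.25965166e-03, -5.43156500e-05]), 'ee_pos': array([ 0.24691571, -0.60091171,  0.23874769]), 'eef_rot': array([ 9.81070678e-01,  1.93649287e-01, -5.81108275e-05, -5.23683953e-04]), 'wrist_force': array([-0.3560661 ,  0.25434615, -0.75298579]), 'moment': array([-0.00469803,  0.0136957 , -0.0511885 ]), 'grasp_force': 0.0, 'width': 0.08518510044073453}
```

View pics/scene0.png

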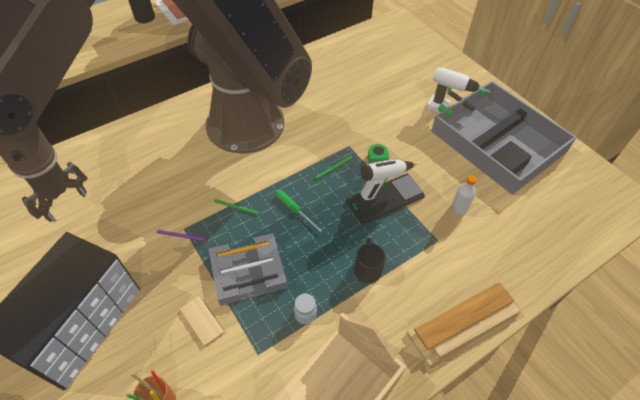

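View pics/top0.png

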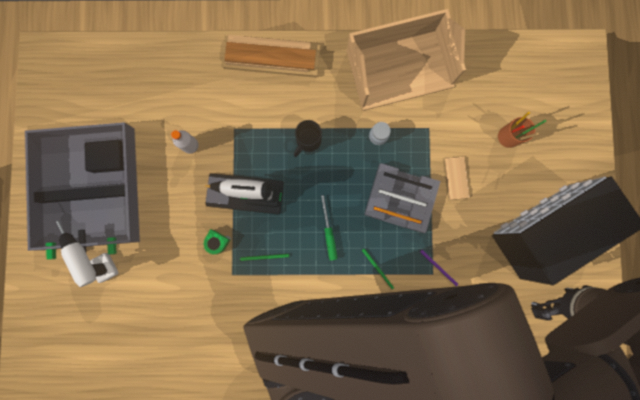

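Scene picture: tray at about (247,268) with the amber stick (243,248) nearest the robot; the gun in its dock at (385,180). Top picture: amber (397,215), clear (402,198), black (408,180); gun barrel from about (280,190), its back, to the nozzle at (212,182).

```bash
cat > h.py <<'E'
import numpy as np,cv2
def cloud(im,d,K,T):
    v,u=np.mgrid[:400,:640]
    P=np.stack([(u-K[0,2])/K[0,0]*d,(v-K[1,2])/K[1,1]*d,d],-1)
    return P@T[:3,:3].T+T[:3,3]
def load(n):
    c=np.load(f"{n}_c.npz"); im=np.load(f"{n}_im.npy"); d=np.load(f"{n}_d.npy")
    return im,d,cloud(im,d,c["K"],c["T"])
def pca(p):
    m=p.mean(0); w,s,vt=np.linalg.svd(p-m,full_matrices=False); return m,vt[0],s
E
python3 - <<'E'
from h import *
for n,bx,gb in (("top",(360,160,445,235),(200,160,290,215)),("scene",(205,230,290,305),(340,145,430,220))):
    im,d,P=load(n); hsv=cv2.cvtColor(im,cv2.COLOR_RGB2HSV)
    v,u=np.mgrid[:400,:640]
    inb=lambda b:(u>=b[0])&(u<b[2])&(v>=b[1])&(v<b[3])&(d>0)
    m=inb(bx)&(hsv[...,0]>8)&(hsv[...,0]<25)&(hsv[...,1]>140)&(hsv[...,2]>120)
    p=P[m]; c,a,_=pca(p); t=(p-c)@a
    print(n,"amber",m.sum(),c,a,"ends",t.min(),t.max(),"mid",c+a*(t.min()+t.max())/2)
    m=inb(gb)&(P[...,2]>0.1)
    p=P[m]; hs=hsv[m]; print("gun pts",len(p),p.min(0),p.max(0))
    w=(hs[:,1]<60)&(hs[:,2]>130); q=p[w]; c,a,_=pca(q); print("white",len(q),c,a,q.min(0),q.max(0))
    # ridge profile along y
    for y in np.arange(q[:,1].min(),q[:,1].max(),0.015):
        s=p[(abs(p[:,1]-y)<.0075)]
        if len(s)>5: print(round(y,3),len(s),"x",s[:,0].min().round(3),s[:,0].max().round(3),"zmax",s[:,2].max().round(3), "x@top",s[s[:,2]>s[:,2].max()-.006,0].mean().round(3))
E
```

```text
top amber 156 [ 0.47353003 -0.25768692  0.03369286] [-0.29465207 -0.95559402 -0.00449708] ends -0.07289146599457876 0.07462395543401795 mid [ 0.47327479 -0.2585147   0.03368896]
gun pts 958 [0.51042079 0.11015781 0.10042175] [0.56417211 0.30251549 0.20721086]
white 603 [0.53709941 0.19147164 0.18000776] [-0.12014152 -0.94261959  0.31150334] [0.51067894 0.13416642 0.14874   ] [0.56417211 0.25626414 0.20591794]
0.134 90 x 0.511 0.558 zmax 0.204 x@top 0.534
0.149 99 x 0.511 0.558 zmax 0.206 x@top 0.533
0.164 100 x 0.512 0.562 zmax 0.205 x@top 0.535
0.179 97 x 0.512 0.562 zmax 0.198 x@top 0.536
0.194 98 x 0.513 0.563 zmax 0.192 x@top 0.539
0.209 91 x 0.516 0.563 zmax 0.19 x@top 0.541
0.224 81 x 0.519 0.564 zmax 0.179 x@top 0.544
0.239 64 x 0.523 0.564 zmax 0.173 x@top 0.545
0.254 53 x 0.529 0.56 zmax 0.163 x@top 0.545
scene amber 152 [ 0.47248582 -0.25716975  0.03473982] [-0.30135307 -0.95350147 -0.00461225] ends -0.07373784054751617 0.07231032351343336 mid [ 0.47270091 -0.25648918  0.03474311]
gun pts 987 [0.51209419 0.11092644 0.10016144] [0.56967635 0.30534829 0.20767054]
white 646 [0.54938727 0.17765318 0.1674951 ] [0.13265213 0.97213815 0.19326362] [0.51436861 0.12561519 0.10016144] [0.56967635 0.26016381 0.20694535]
0.126 140 x 0.512 0.556 zmax 0.208 x@top 0.532
0.141 180 x 0.514 0.56 zmax 0.207 x@top 0.536
0.156 133 x 0.516 0.562 zmax 0.205 x@top 0.534
0.171 95 x 0.518 0.563 zmax 0.201 x@top 0.541
0.186 86 x 0.519 0.565 zmax 0.199 x@top 0.539
0.201 72 x 0.526 0.568 zmax 0.193 x@top 0.542
0.216 69 x 0.526 0.57 zmax 0.189 x@top 0.543
0.231 57 x 0.532 0.567 zmax 0.178 x@top 0.543
0.246 33 x 0.533 0.564 zmax 0.173 x@top 0.548
```

```bash
cat >> h.py <<'E'
from scipy.linalg import logm,expm
from scipy.spatial.transform import Rotation as Ro
def frame(xdir,zup_level=True):
    x=np.array(xdir,float); x/=np.linalg.norm(x)
    z=-np.array([0,0,1.])+x[2]*x; z/=np.linalg.norm(z)   # tool z = downish, perpendicular to x
    return np.stack([x,np.cross(z,x),z],1)
def rows(s,p,R,N,grasp=True):
    "equal rows from state s to grasp point (or TCP) p, orientation R"
    A=np.eye(4);A[:3,:3]=Ro.from_quat(s["eef_rot"]).as_matrix();A[:3,3]=s["ee_pos"]
    B=np.eye(4);B[:3,:3]=R;B[:3,3]=np.array(p)+(R[:,2]*.011 if grasp else 0)
    L=np.real(logm(np.linalg.inv(A)@B)); D=expm(L/N)
    path=[(A@expm(L*k/N))[:3,3].round(3).tolist() for k in range(0,N+1,max(1,N//4))]
    print("N",N,"shift mm",(D[:3,3]*1e3).round(2),"turn deg",np.degrees(Ro.from_matrix(D[:3,:3]).as_rotvec()).round(3),"path",path)
E
python3 - <<'E'
from h import *
from workcell import robot
im,d,P=load("top")
q=P[175:285,495:640]; print("cabinet zmax",q[...,2][d[175:285,495:640]>0].max())
h=q[(q[...,2]>.08)&(q[:,:,2]<.4)]; print(h.min(0),h.max(0))
s=robot.state(); R=frame([.298,.955,0]); g=np.array([.473,-.2575,0])-.02*np.array([.298,.955,0])
rows(s,g+[0,0,.16],R,20)
E
```

```text
cabinet zmax 0.8568881768915729
[ 0.2770973  -0.87443108  0.08015083] [ 0.56768091 -0.55195643  0.20934154]
N 20 shift mm [19.96 -3.37  4.49] turn deg [-3.000e-03 -2.000e-03 -2.517e+00] path [[0.247, -0.601, 0.239], [0.328, -0.54, 0.216], [0.393, -0.463, 0.194], [0.44, -0.374, 0.171], [0.467, -0.277, 0.149]]
```

Emit:
step_arm([
  {"z":-40,"claw":-0.3},
  {"z":-40,"claw":-0.3},
  {"z":-40,"claw":-0.3},
  {"x":23.5,"y":-4,"rz":-2.96},
  {"x":23.5,"y":-4,"rz":-2.96},
  {"x":23.5,"y":-4,"rz":-2.96},
  {"x":23.5,"y":-4,"rz":-2.96},
  {"x":23.5,"y":-4,"rz":-2.96},
  {"x":23.5,"y":-4,"rz":-2.96},
  {"x":23.5,"y":-4,"rz":-2.96},
  {"x":23.5,"y":-4,"rz":-2.96},
  {"x":23.5,"y":-4,"rz":-2.96},
  {"x":23.5,"y":-4,"rz":-2.96},
  {"x":23.5,"y":-4,"rz":-2.96},
  {"x":23.5,"y":-4,"rz":-2.96},
  {"x":23.5,"y":-4,"rz":-2.96},
  {"x":23.5,"y":-4,"rz":-2.96},
  {"x":23.5,"y":-4,"rz":-2.96},
  {"x":23.5,"y":-4,"rz":-2.96},
  {"x":23.5,"y":-4,"rz":-2.96},
], squeeze=40)

```text
$.commands[0]: bad value
```

Emit:
step_arm([
  {"z":35},
  {"z":35},
  {"z":35},
  {"z":35},
  {"z":30},
  {"z":20},
  {"z":0},
  {"z":0},
])

```text
$.commands[0]: bad value
```

```bash
python3 - <<'E'
from h import *
from workcell import robot
s=robot.state(); c=robot.camera_info("wrist"); im,d=robot.get_image("wrist"); print(s["ee_pos"],s["eef_rot"],s["width"],s["t"])
cv2.imwrite("pics/w1.png",im[:,:,::-1]); P=cloud(im,d,c["K"],c["cam_to_world"])
np.savez("w1.npz",im=im,d=d,P=P)
hsv=cv2.cvtColor(im,cv2.COLOR_RGB2HSV)
m=(hsv[...,0]>8)&(hsv[...,0]<25)&(hsv[...,1]>140)&(hsv[...,2]>120)&(P[...,2]>.02)&(P[...,2]<.045)&(d>0)
n,l,st,_=cv2.connectedComponentsWithStats(m.astype(np.uint8)); k=1+np.argmax(st[1:,4]); p=P[l==k]
ct,a,_=pca(p); t=(p-ct)@a; print(len(p),st[k],ct,a,t.min(),t.max(),ct+a*(t.min()+t.max())/2,p[:,2].max())
E
```

```text
[ 0.24691571 -0.60091171  0.23874769] [ 9.81070678e-01  1.93649287e-01 -5.81108275e-05 -5.23683953e-04] 0.08518510044073453 0.1Traceback (most recent call last):
  File "<stdin>", line 8, in <module>
    return _wrapfunc(a, 'argmax', axis=axis, out=out, **kwds)
    return bound(*args, **kwds)
ValueError: attempt to get argmax of an empty sequence
```

View pics/w1.png

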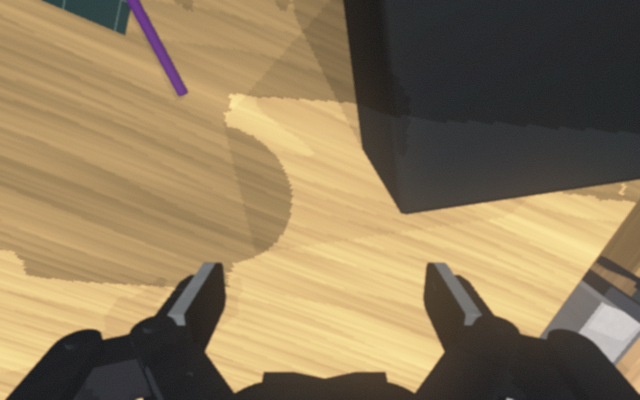

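The moves were refused, so this wrist view is still from the start: the cabinet is at (500,100) and the open fingers are at (200,300) and (450,300). I'll send complete rows instead.

Emit:
step_arm([
  {"x":0,"y":0,"z":-40,"rx":0,"ry":0,"rz":0,"claw":-0.3},
  {"x":0,"y":0,"z":-40,"rx":0,"ry":0,"rz":0,"claw":-0.3},
  {"x":0,"y":0,"z":-40,"rx":0,"ry":0,"rz":0,"claw":-0.3},
], squeeze=40)

```text
t: 0.45
ee_pos: [0.2469, -0.6009, 0.3603]
eef_rot: [0.981, 0.194, -0.0, -0.001]
wrist_force: [1.0, -1.0, 0.1]
width: 0.044
grasp_force: 0.0
```

Emit:
step_arm([
  {"x":23.5,"y":-4,"z":0,"rx":0,"ry":0,"rz":-2.96,"claw":-0.3},
  {"x":23.5,"y":-4,"z":0,"rx":0,"ry":0,"rz":-2.96,"claw":-0.3},
  {"x":23.5,"y":-4,"z":0,"rx":0,"ry":0,"rz":-2.96,"claw":-0.3},
  {"x":23.5,"y":-4,"z":0,"rx":0,"ry":0,"rz":-2.96,"claw":-0.3},
  {"x":23.5,"y":-4,"z":0,"rx":0,"ry":0,"rz":-2.96,"claw":-0.3},
  {"x":23.5,"y":-4,"z":0,"rx":0,"ry":0,"rz":-2.96,"claw":-0.3},
  {"x":23.5,"y":-4,"z":0,"rx":0,"ry":0,"rz":-2.96,"claw":-0.3},
  {"x":23.5,"y":-4,"z":0,"rx":0,"ry":0,"rz":-2.96,"claw":-0.3},
  {"x":23.5,"y":-4,"z":0,"rx":0,"ry":0,"rz":-2.96,"claw":-0.3},
  {"x":23.5,"y":-4,"z":0,"rx":0,"ry":0,"rz":-2.96,"claw":-0.3},
  {"x":23.5,"y":-4,"z":0,"rx":0,"ry":0,"rz":-2.96,"claw":-0.3},
  {"x":23.5,"y":-4,"z":0,"rx":0,"ry":0,"rz":-2.96,"claw":-0.3},
  {"x":23.5,"y":-4,"z":0,"rx":0,"ry":0,"rz":-2.96,"claw":-0.3},
  {"x":23.5,"y":-4,"z":0,"rx":0,"ry":0,"rz":-2.96,"claw":-0.3},
  {"x":23.5,"y":-4,"z":0,"rx":0,"ry":0,"rz":-2.96,"claw":-0.3},
  {"x":23.5,"y":-4,"z":0,"rx":0,"ry":0,"rz":-2.96,"claw":-0.3},
  {"x":23.5,"y":-4,"z":0,"rx":0,"ry":0,"rz":-2.96,"claw":-0.3},
])

```text
t: 2.15
ee_pos: [0.4684, -0.2762, 0.3591]
eef_rot: [0.805, 0.593, -0.0, -0.0]
wrist_force: [0.6, 0.1, -0.2]
width: 0.0299
grasp_force: 0.0
```

Emit:
step_arm([
  {"x":0,"y":0,"z":35,"rx":0,"ry":0,"rz":0,"claw":-0.3},
  {"x":0,"y":0,"z":35,"rx":0,"ry":0,"rz":0,"claw":-0.3},
  {"x":0,"y":0,"z":35,"rx":0,"ry":0,"rz":0,"claw":-0.3},
  {"x":0,"y":0,"z":35,"rx":0,"ry":0,"rz":0,"claw":-0.3},
  {"x":0,"y":0,"z":30,"rx":0,"ry":0,"rz":0,"claw":-0.3},
  {"x":0,"y":0,"z":20,"rx":0,"ry":0,"rz":0,"claw":-0.3},
  {"x":0,"y":0,"z":0,"rx":0,"ry":0,"rz":0,"claw":-0.3},
  {"x":0,"y":0,"z":0,"rx":0,"ry":0,"rz":0,"claw":-0.3},
])

```text
t: 2.95
ee_pos: [0.4683, -0.2772, 0.1696]
eef_rot: [0.806, 0.592, -0.0, -0.0]
wrist_force: [0.7, 0.5, 0.6]
width: 0.0299
grasp_force: 0.0
```

```bash
cat >> h.py <<'E'
def wrist(name):
    from workcell import robot
    s=robot.state(); c=robot.camera_info("wrist"); im,d=robot.get_image("wrist")
    print(s["ee_pos"],s["eef_rot"],s["width"],s["t"])
    cv2.imwrite(f"pics/{name}.png",im[:,:,::-1]); P=cloud(im,d,c["K"],c["cam_to_world"])
    np.savez(name+".npz",im=im,d=d,P=P); return s,im,d,P
def amber(im,d,P,zlo,zhi):
    hsv=cv2.cvtColor(im,cv2.COLOR_RGB2HSV)
    m=(hsv[...,0]>8)&(hsv[...,0]<25)&(hsv[...,1]>140)&(hsv[...,2]>100)&(P[...,2]>zlo)&(P[...,2]<zhi)&(d>0)
    n,l,st,_=cv2.connectedComponentsWithStats(m.astype(np.uint8)); k=1+np.argmax(st[1:,4]); p=P[l==k]
    ct,a,_=pca(p); t=(p-ct)@a; print(len(p),st[k],ct,a,t.min(),t.max(),"mid",ct+a*(t.min()+t.max())/2); return p
E
python3 - <<'E'
from h import *
s,im,d,P=wrist("w2"); amber(im,d,P,.02,.045)
E
```

```text
[ 0.46829365 -0.27720193  0.16956601] [ 8.05654339e-01  5.92385855e-01 -9.58634499e-05 -2.75877305e-04] 0.029928779106962466 2.95
2330 [ 314   64   14  187 2330] [ 0.47334911 -0.25025244  0.0351642 ] [-3.00659320e-01 -9.53731546e-01 -3.34725849e-04] -0.06762917491428154 0.08509899266587076 mid [ 0.47072288 -0.2585832   0.03516128]
```

View pics/w2.png

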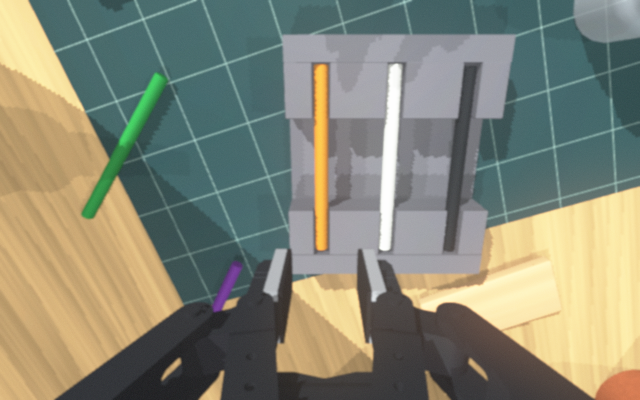

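The wrist view shows the amber stick from (320,65) to (321,250) in the left channel, clear and black to its right, and the fingers straddling its line. All three measurements agree to about 2 mm.

```bash
python3 - <<'E'
from h import *
from workcell import robot
R=frame([.300,.954,0]); g=np.array([.472,-.258,.030])-.02*np.array([.3,.954,0])
rows(robot.state(),g,R,10)
E
```

```text
N 10 shift mm [-0.04 -0.28 15.13] turn deg [0.006 0.002 0.011] path [[0.469, -0.277, 0.17], [0.468, -0.277, 0.14], [0.468, -0.277, 0.11], [0.467, -0.277, 0.08], [0.467, -0.277, 0.049], [0.466, -0.277, 0.019]]
```

Emit:
step_arm([
  {"x":0,"y":-1.4,"z":25,"rx":0,"ry":0,"rz":0,"claw":-0.3},
  {"x":0,"y":-1.4,"z":25,"rx":0,"ry":0,"rz":0,"claw":-0.3},
  {"x":0,"y":0,"z":25,"rx":0,"ry":0,"rz":0,"claw":-0.3},
  {"x":0,"y":0,"z":25,"rx":0,"ry":0,"rz":0,"claw":-0.3},
  {"x":0,"y":0,"z":20,"rx":0,"ry":0,"rz":0,"claw":-0.3},
  {"x":0,"y":0,"z":15,"rx":0,"ry":0,"rz":0,"claw":-0.3},
  {"x":0,"y":0,"z":10,"rx":0,"ry":0,"rz":0,"claw":-0.3},
  {"x":0,"y":0,"z":6,"rx":0,"ry":0,"rz":0,"claw":-0.3},
  {"x":0,"y":0,"z":0,"rx":0,"ry":0,"rz":0,"claw":-0.3},
])

```text
t: 3.9
ee_pos: [0.4658, -0.2765, 0.0185]
eef_rot: [0.806, 0.592, 0.0, 0.0]
wrist_force: [0.4, -0.3, -0.1]
width: 0.0299
grasp_force: 0.0
```

Emit:
step_arm([
  {"x":0,"y":0,"z":0,"rx":0,"ry":0,"rz":0,"claw":-1},
  {"x":0,"y":0,"z":0,"rx":0,"ry":0,"rz":0,"claw":-1},
  {"x":0,"y":0,"z":0,"rx":0,"ry":0,"rz":0,"claw":-1},
  {"x":0,"y":0,"z":0,"rx":0,"ry":0,"rz":0,"claw":-1},
  {"x":0,"y":0,"z":0,"rx":0,"ry":0,"rz":0,"claw":-1},
])

```text
t: 4.4
ee_pos: [0.4661, -0.2766, 0.019]
eef_rot: [0.806, 0.592, 0.0, 0.001]
wrist_force: [-0.8, 0.3, 8.5]
width: 0.0097
grasp_force: 39.3
```

Emit:
step_arm([
  {"x":0,"y":0,"z":-5,"rx":0,"ry":0,"rz":0,"claw":-1},
  {"x":0,"y":0,"z":-10,"rx":0,"ry":0,"rz":0,"claw":-1},
  {"x":0,"y":0,"z":-25,"rx":0,"ry":0,"rz":0,"claw":-1},
  {"x":0,"y":0,"z":-40,"rx":0,"ry":0,"rz":0,"claw":-1},
  {"x":0,"y":0,"z":-40,"rx":0,"ry":0,"rz":0,"claw":-1},
  {"x":0,"y":0,"z":-40,"rx":0,"ry":0,"rz":0,"claw":-1},
  {"x":0,"y":0,"z":-40,"rx":0,"ry":0,"rz":0,"claw":-1},
  {"x":0,"y":0,"z":-40,"rx":0,"ry":0,"rz":0,"claw":-1},
  {"x":0,"y":0,"z":0,"rx":0,"ry":0,"rz":0,"claw":-1},
])

```text
t: 5.3
ee_pos: [0.4676, -0.2776, 0.2645]
eef_rot: [0.806, 0.592, 0.001, 0.004]
wrist_force: [0.2, -0.0, -0.6]
width: 0.0094
grasp_force: 39.1
```

```bash
python3 - <<'E'
from h import *
from workcell import robot
b=np.array([.12*.9553,.993*.9553,-.2955]); b/=np.linalg.norm(b); R=frame(b); m=np.array([.53,.115,.185])
rows(robot.state(),m-.150*b+[0,0,.05],R,14)
print(robot.state()["joint_pos"])
E
```

```text
N 14 shift mm [17.79 -0.68 -2.84] turn deg [-0.079 -1.211 -0.746] path [[0.468, -0.278, 0.264], [0.481, -0.226, 0.272], [0.492, -0.173, 0.275], [0.502, -0.12, 0.276], [0.509, -0.066, 0.273]]
[-5.91516801e-01  3.00992956e-01  1.81775491e+00  2.02216051e-05
  1.01410524e+00 -2.88880008e-01]
```

Emit:
step_arm([
  {"x":17.8,"y":-0.7,"z":-2.8,"rx":-0.08,"ry":-1.21,"rz":-0.75,"claw":-1},
  {"x":17.8,"y":-0.7,"z":-2.8,"rx":-0.08,"ry":-1.21,"rz":-0.75,"claw":-1},
  {"x":17.8,"y":-0.7,"z":-2.8,"rx":-0.08,"ry":-1.21,"rz":-0.75,"claw":-1},
  {"x":17.8,"y":-0.7,"z":-2.8,"rx":-0.08,"ry":-1.21,"rz":-0.75,"claw":-1},
  {"x":17.8,"y":-0.7,"z":-2.8,"rx":-0.08,"ry":-1.21,"rz":-0.75,"claw":-1},
  {"x":17.8,"y":-0.7,"z":-2.8,"rx":-0.08,"ry":-1.21,"rz":-0.75,"claw":-1},
  {"x":17.8,"y":-0.7,"z":-2.8,"rx":-0.08,"ry":-1.21,"rz":-0.75,"claw":-1},
  {"x":17.8,"y":-0.7,"z":-2.8,"rx":-0.08,"ry":-1.21,"rz":-0.75,"claw":-1},
  {"x":17.8,"y":-0.7,"z":-2.8,"rx":-0.08,"ry":-1.21,"rz":-0.75,"claw":-1},
  {"x":17.8,"y":-0.7,"z":-2.8,"rx":-0.08,"ry":-1.21,"rz":-0.75,"claw":-1},
  {"x":17.8,"y":-0.7,"z":-2.8,"rx":-0.08,"ry":-1.21,"rz":-0.75,"claw":-1},
  {"x":17.8,"y":-0.7,"z":-2.8,"rx":-0.08,"ry":-1.21,"rz":-0.75,"claw":-1},
  {"x":17.8,"y":-0.7,"z":-2.8,"rx":-0.08,"ry":-1.21,"rz":-0.75,"claw":-1},
  {"x":17.8,"y":-0.7,"z":-2.8,"rx":-0.08,"ry":-1.21,"rz":-0.75,"claw":-1},
  {"x":0,"y":0,"z":0,"rx":0,"ry":0,"rz":0,"claw":-1},
  {"x":0,"y":0,"z":0,"rx":0,"ry":0,"rz":0,"claw":-1},
])

```text
t: 6.9
ee_pos: [0.5099, -0.029, 0.2631]
eef_rot: [0.739, 0.657, -0.113, 0.095]
wrist_force: [-0.3, -0.9, 0.2]
width: 0.0093
grasp_force: 39.1
```

```bash
python3 - <<'E'
from h import *
s,im,d,P=wrist("w3"); p=amber(im,d,P,.1,.4); print(p[p[:,1].argmax()])
R=Ro.from_quat(s["eef_rot"]).as_matrix(); print(R, "stick in tool",(pca(p)[0]-s["ee_pos"])@R,pca(p)[1]@R)
E
```

```text
[ 0.50985648 -0.02896282  0.26309168] [ 0.73911384  0.65725865 -0.11277895  0.09488258] 0.009328348055163634 6.9
9575 [ 308   32   33  347 9575] [0.51413468 0.01179265 0.26746238] [-0.10907204 -0.94937402  0.29460528] -0.057399109479454494 0.0814846976008404 mid [5.12821150e-01 3.59533296e-04 2.71010246e-01]
[0.51768073 0.06631441 0.25128374]
[[ 0.11058395  0.99297945 -0.04198817]
 [ 0.95017642 -0.11801672 -0.28850793]
 [-0.29143775 -0.00799183 -0.95655641]] stick in tool [ 0.0379242  -0.00059659 -0.01611873] [-0.99999352  0.00138128 -0.0033249 ]
```

View pics/w3.png

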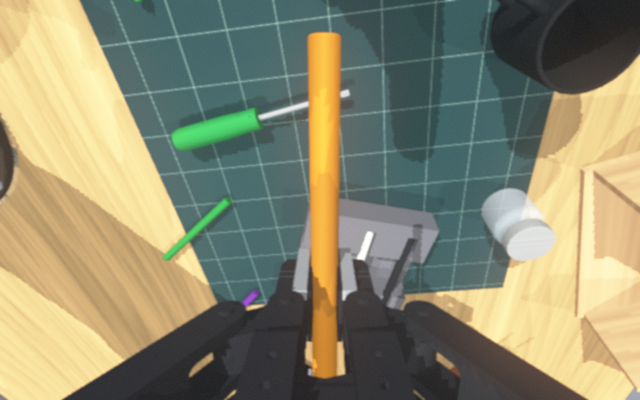

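The wrist view shows the amber stick held straight along the tool's x axis, tip at (324,35); the gun is out of view. I'll pitch the tool up to look at the gun's back from close by.

Emit:
step_arm([
  {"x":-10,"y":0,"z":0,"rx":0,"ry":5,"rz":0,"claw":-1},
  {"x":-10,"y":0,"z":0,"rx":0,"ry":5,"rz":0,"claw":-1},
  {"x":-10,"y":0,"z":0,"rx":0,"ry":5,"rz":0,"claw":-1},
  {"x":0,"y":0,"z":0,"rx":0,"ry":5,"rz":0,"claw":-1},
  {"x":0,"y":0,"z":0,"rx":0,"ry":5,"rz":0,"claw":-1},
  {"x":0,"y":0,"z":0,"rx":0,"ry":5,"rz":0,"claw":-1},
  {"x":0,"y":0,"z":0,"rx":0,"ry":5,"rz":0,"claw":-1},
  {"x":0,"y":0,"z":0,"rx":0,"ry":0,"rz":0,"claw":-1},
  {"x":0,"y":0,"z":0,"rx":0,"ry":0,"rz":0,"claw":-1},
])

```text
t: 7.85
ee_pos: [0.5064, -0.0596, 0.2691]
eef_rot: [0.74, 0.654, 0.114, -0.106]
wrist_force: [0.5, 0.5, -0.1]
width: 0.0096
grasp_force: 39.1
```

```bash
python3 - <<'E'
from h import *
s,im,d,P=wrist("w4"); amber(im,d,P,.1,.4); print(s["joint_pos"])
E
```

```text
[ 0.50636487 -0.05956707  0.2691056 ] [ 0.74014616  0.65412003  0.11409533 -0.10626809] 0.009568488324420213 7.85
9562 [ 308   33   33  346 9562] [ 0.50993584 -0.02774836  0.29619345] [-0.11766419 -0.945329   -0.30415163] -0.056560961305142314 0.08132756808213154 mid [ 0.50847877 -0.03945466  0.29242704]
[-0.39026353  0.29141058  1.86846689  0.33743487  1.09889611 -0.43925516]
```

View pics/w4.png

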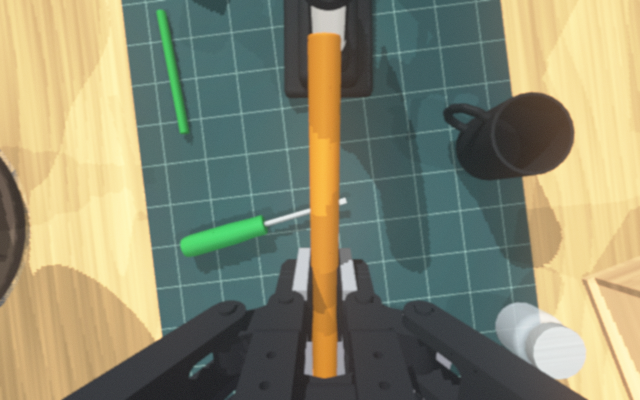

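The dock is at (328,50) and the dark collar just touches the top edge at (325,3). I need about 20 degrees more.

Emit:
step_arm([
  {"x":-10,"y":0,"z":-10,"rx":0,"ry":6,"rz":0,"claw":-1},
  {"x":-10,"y":0,"z":-10,"rx":0,"ry":6,"rz":0,"claw":-1},
  {"x":-10,"y":0,"z":0,"rx":0,"ry":6,"rz":0,"claw":-1},
  {"x":0,"y":0,"z":0,"rx":0,"ry":6,"rz":0,"claw":-1},
  {"x":0,"y":0,"z":0,"rx":0,"ry":0,"rz":0,"claw":-1},
  {"x":0,"y":0,"z":0,"rx":0,"ry":0,"rz":0,"claw":-1},
])

```text
t: 8.5
ee_pos: [0.5025, -0.0923, 0.2752]
eef_rot: [0.7, 0.619, 0.264, -0.24]
wrist_force: [-0.0, 0.3, 0.5]
width: 0.0096
grasp_force: 39.1
```

```bash
python3 - <<'E'
from h import *
s,im,d,P=wrist("w5"); print(s["joint_pos"])
E
```

```text
[ 0.50245867 -0.09230955  0.27518419] [ 0.69965244  0.61869918  0.2643506  -0.2404507 ] 0.009556191555165542 8.5
[-0.66336497  0.44913651  1.81486501  0.61844321  1.3639563  -0.82513111]
```

View pics/w5.png

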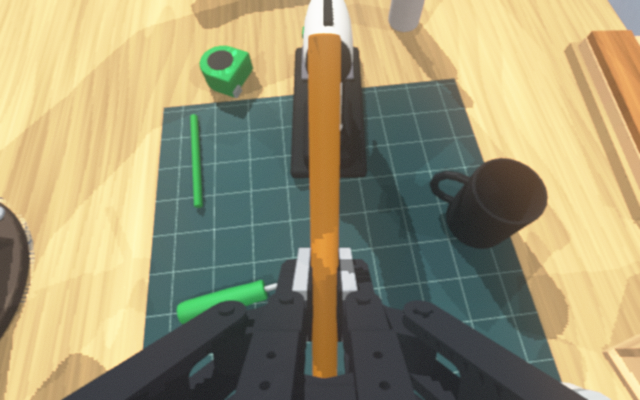

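The gun's white barrel now shows at (328,15), with the dark back collar around the stick tip at (328,60). I'll measure its midline.

```bash
python3 - <<'E'
from h import *
for n in ("w5","top","scene"):
    if n=="w5": f=np.load("w5.npz"); im,d,P=f["im"],f["d"],f["P"]
    else: im,d,P=load(n)
    hsv=cv2.cvtColor(im,cv2.COLOR_RGB2HSV)
    m=(d>0)&(P[...,2]>.14)&(P[...,2]<.23)&(P[...,0]>.49)&(P[...,0]<.59)&(P[...,1]>.09)&(P[...,1]<.31)&~((hsv[...,0]>8)&(hsv[...,0]<25)&(hsv[...,1]>140))
    p=P[m]; V=hsv[m][:,2]; print(n,len(p))
    for y in np.arange(.095,.27,.01):
        s=p[abs(p[:,1]-y)<.005]
        if len(s)>4:
            lo,hi=np.percentile(s[:,0],[1,99]); print(f"{y:.3f} n{len(s)} x {lo:.4f} {hi:.4f} mid {(lo+hi)/2:.4f} z {s[:,2].min():.3f} {np.percentile(s[:,2],98):.4f} V {V[abs(p[:,1]-y)<.005].mean():.0f}")
E
```

```text
w5 2086
0.115 n253 x 0.5267 0.5516 mid 0.5391 z 0.169 0.1978 V 84
0.125 n126 x 0.5090 0.5546 mid 0.5318 z 0.177 0.2019 V 105
0.135 n134 x 0.5089 0.5554 mid 0.5322 z 0.178 0.2004 V 194
0.145 n206 x 0.5099 0.5567 mid 0.5333 z 0.182 0.2029 V 240
0.155 n298 x 0.5108 0.5582 mid 0.5345 z 0.179 0.2039 V 205
0.165 n241 x 0.5116 0.5598 mid 0.5357 z 0.175 0.2018 V 218
0.175 n204 x 0.5103 0.5604 mid 0.5353 z 0.168 0.1991 V 213
0.185 n197 x 0.5115 0.5617 mid 0.5366 z 0.169 0.1961 V 212
0.195 n177 x 0.5128 0.5625 mid 0.5376 z 0.166 0.1926 V 216
0.205 n135 x 0.5160 0.5634 mid 0.5397 z 0.166 0.1899 V 234
0.215 n68 x 0.5190 0.5627 mid 0.5409 z 0.165 0.1815 V 246
0.225 n34 x 0.5212 0.5636 mid 0.5424 z 0.162 0.1758 V 244
0.235 n13 x 0.5218 0.5639 mid 0.5429 z 0.156 0.1684 V 241
top 935
0.115 n69 x 0.5110 0.5512 mid 0.5311 z 0.166 0.1983 V 46
0.125 n64 x 0.5107 0.5549 mid 0.5328 z 0.179 0.2041 V 44
0.135 n62 x 0.5107 0.5556 mid 0.5332 z 0.182 0.2030 V 128
0.145 n62 x 0.5110 0.5577 mid 0.5344 z 0.179 0.2036 V 188
0.155 n68 x 0.5116 0.5577 mid 0.5346 z 0.176 0.2045 V 168
0.165 n65 x 0.5118 0.5615 mid 0.5
[... 838 characters left out ...]
V 184
0.155 n68 x 0.5192 0.5610 mid 0.5401 z 0.142 0.2034 V 172
0.165 n57 x 0.5203 0.5626 mid 0.5415 z 0.142 0.2030 V 165
0.175 n56 x 0.5229 0.5632 mid 0.5430 z 0.140 0.1999 V 165
0.185 n48 x 0.5270 0.5645 mid 0.5458 z 0.153 0.1971 V 166
0.195 n57 x 0.5213 0.5665 mid 0.5439 z 0.145 0.1938 V 170
0.205 n44 x 0.5287 0.5672 mid 0.5480 z 0.145 0.1900 V 165
0.215 n43 x 0.5264 0.5688 mid 0.5476 z 0.145 0.1863 V 176
0.225 n41 x 0.5315 0.5669 mid 0.5492 z 0.142 0.1793 V 192
0.235 n33 x 0.5363 0.5664 mid 0.5514 z 0.150 0.1750 V 202
0.245 n23 x 0.5331 0.5637 mid 0.5484 z 0.144 0.1710 V 196
0.255 n21 x 0.5386 0.5633 mid 0.5509 z 0.144 0.1616 V 139
0.265 n22 x 0.5402 0.5617 mid 0.5510 z 0.140 0.1587 V 89
```

```bash
python3 - <<'E'
from h import *
b=np.array([.108,1,0]); b/=np.linalg.norm(b); b=b*np.cos(.3)-[0,0,np.sin(.3)]; m=np.array([.5312,.115,.185]); R=frame(b)
print(b)
for n in ("w5","top","scene"):
    if n=="w5": f=np.load("w5.npz"); im,d,P=f["im"],f["d"],f["P"]
    else: im,d,P=load(n)
    hsv=cv2.cvtColor(im,cv2.COLOR_RGB2HSV)
    q=(P-m)@R; r=np.hypot(q[...,1],q[...,2])
    k=(d>0)&(r<.030)&(abs(q[...,0])<.04)&~((hsv[...,0]>8)&(hsv[...,0]<25)&(hsv[...,1]>140))
    q=q[k]; r=r[k]
    h,e=np.histogram(q[:,0],np.arange(-.03,.041,.004)); print(n,h)
    for lo in np.arange(-.012,.04,.006):
        t=q[(q[:,0]>=lo)&(q[:,0]<lo+.006)]
        if len(t)>10: print(round(lo,3),len(t),"y",np.percentile(t[:,1],[1,50,99]).round(4),"ztop",np.percentile(t[:,2],[2,50]).round(4))
E
```

```text
[ 0.10257983  0.94981324 -0.29552021]
w5 [  0   0   0   0   0   0   0 155 176  28  24  88  64  83  90 144  92]
0.0 331 y [-0.0223  0.0134  0.0199] ztop [-0.0179 -0.0038]
0.006 41 y [-0.0219  0.014   0.0199] ztop [-0.0198 -0.0146]
0.012 99 y [-0.0242  0.0134  0.0218] ztop [-0.0211 -0.0113]
0.018 106 y [-0.0242  0.0044  0.0217] ztop [-0.0254 -0.022 ]
0.024 131 y [-0.0243  0.0027  0.0216] ztop [-0.0255 -0.0229]
0.03 195 y [-0.0244 -0.001   0.0222] ztop [-0.0297 -0.0242]
0.036 81 y [-0.0233  0.0038  0.0226] ztop [-0.029  -0.0216]
top [ 0  0  0  0  0  0  0 63 38 26 20 29 28 23 25 28 18]
-0.006 17 y [-0.0177  0.0004  0.017 ] ztop [-0.017  -0.0051]
0.0 84 y [-0.0211 -0.0022  0.0196] ztop [-0.02   -0.0071]
0.006 37 y [-0.0214  0.0012  0.019 ] ztop [-0.0225 -0.0165]
0.012 38 y [-0.0224 -0.003   0.0224] ztop [-0.0236 -0.0168]
0.018 34 y [-0.0221 -0.0019  0.0205] ztop [-0.0271 -0.0201]
0.024 42 y [-0.0231 -0.0009  0.0236] ztop [-0.0251 -0.0189]
0.03 38 y [-0.0232 -0.0039  0.0229] ztop [-0.0289 -0.0202]
0.036 24 y [-0.0233  0.0002  0.0222] ztop [-0.0289 -0.0192]
scene [ 0  0  0  0  0  0  1 43 56 31 22 29 22 21 18 20 23]
-0.006 11 y [-0.0151  0.0043  0.0187] ztop [-0.0221 -0.0008]
0.0 89 y [-0.0187 -0.0009  0.0206] ztop [-0.0221 -0.0041]
0.006 44 y [-0.01    0.0062  0.0205] ztop [-0.0238 -0.0076]
0.012 38 y [-0.0167  0.0127  0.022 ] ztop [-0.0266 -0.0153]
0.018 32 y [-0.0192  0.0119  0.0236] ztop [-0.0266 -0.018 ]
0.024 29 y [-0.0109  0.0186  0.0236] ztop [-0.026  -0.0199]
0.03 35 y [-0.0177  0.0097  0.0245] ztop [-0.0292 -0.0207]
0.036 19 y [-0.0113  0.016   0.0248] ztop [-0.0271 -0.0194]
```

```bash
cat >> h.py <<'E'
b=np.array([.108,1,0]); b/=np.linalg.norm(b); b=b*np.cos(.3)-np.array([0,0,np.sin(.3)]); m=np.array([.5307,.1165,.185]); RB=frame(b)
def rel(s):
    R=Ro.from_quat(s["eef_rot"]).as_matrix(); g=s["ee_pos"]-.011*R[:,2]
    print("grasp in barrel-tool axes mm",((g-m)@RB*1e3).round(2),"rot err deg",np.degrees(Ro.from_matrix(RB.T@R).as_rotvec()).round(2),"F",(s["wrist_force"]@RB).round(2),"w",s["width"],"gf",s["grasp_force"],"t",s["t"])
E
python3 - <<'E'
from h import *
from workcell import robot
s=robot.state(); rel(s); rows(s,m-.120*b,RB,14)
E
```

```text
grasp in barrel-tool axes mm [-237.06   -5.53  -30.19] rot err deg [ 0.34 59.04  0.73] F [ 0.05  0.39 -0.95] w 0.009590011107004517 gf 39.09193396568298 t 8.55
N 14 shift mm [5.45 0.36 6.47] turn deg [-0.025 -4.217 -0.052] path [[0.503, -0.092, 0.276], [0.507, -0.067, 0.27], [0.51, -0.045, 0.26], [0.514, -0.025, 0.244], [0.516, -0.009, 0.225]]
```

Emit:
step_arm([
  {"x":5.45,"y":0.36,"z":6.47,"rx":-0.025,"ry":-4.217,"rz":-0.052,"claw":-1},
  {"x":5.45,"y":0.36,"z":6.47,"rx":-0.025,"ry":-4.217,"rz":-0.052,"claw":-1},
  {"x":5.45,"y":0.36,"z":6.47,"rx":-0.025,"ry":-4.217,"rz":-0.052,"claw":-1},
  {"x":5.45,"y":0.36,"z":6.47,"rx":-0.025,"ry":-4.217,"rz":-0.052,"claw":-1},
  {"x":5.45,"y":0.36,"z":6.47,"rx":-0.025,"ry":-4.217,"rz":-0.052,"claw":-1},
  {"x":5.45,"y":0.36,"z":6.47,"rx":-0.025,"ry":-4.217,"rz":-0.052,"claw":-1},
  {"x":5.45,"y":0.36,"z":6.47,"rx":-0.025,"ry":-4.217,"rz":-0.052,"claw":-1},
  {"x":5.45,"y":0.36,"z":6.47,"rx":-0.025,"ry":-4.217,"rz":-0.052,"claw":-1},
  {"x":5.45,"y":0.36,"z":6.47,"rx":-0.025,"ry":-4.217,"rz":-0.052,"claw":-1},
  {"x":5.45,"y":0.36,"z":6.47,"rx":-0.025,"ry":-4.217,"rz":-0.052,"claw":-1},
  {"x":5.45,"y":0.36,"z":6.47,"rx":-0.025,"ry":-4.217,"rz":-0.052,"claw":-1},
  {"x":5.45,"y":0.36,"z":6.47,"rx":-0.025,"ry":-4.217,"rz":-0.052,"claw":-1},
  {"x":5.45,"y":0.36,"z":6.47,"rx":-0.025,"ry":-4.217,"rz":-0.052,"claw":-1},
  {"x":5.45,"y":0.36,"z":6.47,"rx":-0.025,"ry":-4.217,"rz":-0.052,"claw":-1},
  {"x":0,"y":0,"z":0,"rx":0,"ry":0,"rz":0,"claw":-1},
  {"x":0,"y":0,"z":0,"rx":0,"ry":0,"rz":0,"claw":-1},
])

```text
t: 10.15
ee_pos: [0.5186, 0.0005, 0.2111]
eef_rot: [0.735, 0.662, -0.108, 0.099]
wrist_force: [0.6, -0.3, -0.8]
width: 0.0095
grasp_force: 39.1
```

```bash
python3 - <<'E'
from h import *
from workcell import robot
s=robot.state(); rel(s); rows(s,m-.120*b,RB,2)
for n in ("top","scene"):
    im,d=robot.get_image(n); c=robot.camera_info(n); P=cloud(im,d,c["K"],c["cam_to_world"])
    hsv=cv2.cvtColor(im,cv2.COLOR_RGB2HSV); k=(hsv[...,0]>8)&(hsv[...,0]<25)&(hsv[...,1]>150)&(d>0)
    q=(P-m)@RB; k&=(np.hypot(q[...,1],q[...,2])<.02)&(abs(q[...,0]+.1)<.12); q=q[k]; f=np.polyfit(q[:,0],q[:,1],1)
    print(n,len(q),q.min(0),q.max(0),np.median(q,0),"y at mouth",np.polyval(f,0),f[0],"zslope",np.polyfit(q[:,0],q[:,2],1))
cv2.imwrite("pics/s2.png",cv2.resize(im[130:230,320:450][:,:,::-1],None,fx=5,fy=5))
E
```

```text
grasp in barrel-tool axes mm [-119.16    0.42   -1.5 ] rot err deg [-0.2   0.29 -0.09] F [-0.01  0.62  0.83] w 0.009505890797867643 gf 39.085784554481506 t 10.15
N 2 shift mm [-0.45 -0.23  0.75] turn deg [ 0.099 -0.146  0.043] path [[0.519, 0.001, 0.211], [0.518, -0.0, 0.211], [0.518, -0.001, 0.21]]
top 67 [-0.17385916 -0.00276981 -0.01072155] [-0.12106185  0.00687655  0.00163473] [-0.14749051  0.00205518 -0.00461439] y at mouth 0.004215378875996513 0.014278968448536884 zslope [-0.00060867 -0.00438738]
scene 77 [-0.17654047 -0.00479791 -0.01049511] [-0.02378055  0.00831524  0.00339957] [-0.14696683  0.0033677  -0.0055815 ] y at mouth 0.001826209937148251 -0.0058187502463061145 zslope [-0.00508651 -0.00600008]
```

View pics/s2.png

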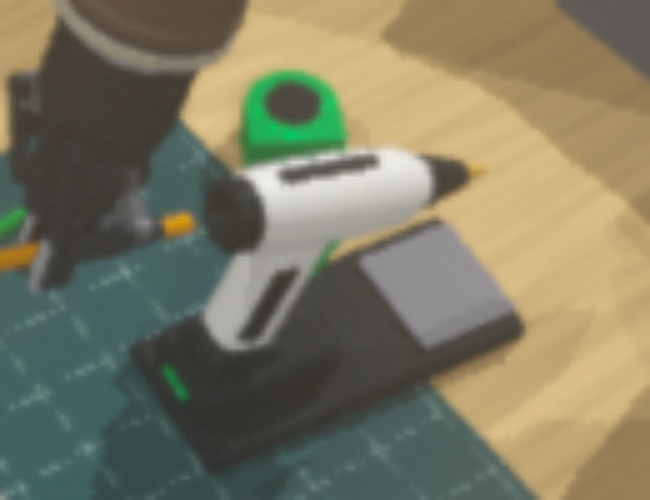

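The scene crop shows the stick tip at (180,224) in line with the collar's centre at (235,215), about 25 mm short of the mouth. I'll make a small correction, then insert while reading the forces.

Emit:
step_arm([
  {"x":0,"y":-1,"z":1.5,"rx":0.2,"ry":-0.3,"rz":0.1,"claw":-1},
  {"x":10,"y":0,"z":0,"rx":0,"ry":0,"rz":0,"claw":-1},
  {"x":10,"y":0,"z":0,"rx":0,"ry":0,"rz":0,"claw":-1},
  {"x":5,"y":0,"z":0,"rx":0,"ry":0,"rz":0,"claw":-1},
  {"x":5,"y":0,"z":0,"rx":0,"ry":0,"rz":0,"claw":-1},
  {"x":0,"y":0,"z":0,"rx":0,"ry":0,"rz":0,"claw":-1},
  {"x":0,"y":0,"z":0,"rx":0,"ry":0,"rz":0,"claw":-1},
])

```text
t: 10.95
ee_pos: [0.5203, 0.0271, 0.1998]
eef_rot: [0.737, 0.659, -0.113, 0.099]
wrist_force: [-0.4, 0.4, -0.3]
width: 0.0094
grasp_force: 39.1
```

```bash
python3 - <<'E'
from h import *
from workcell import robot
s=robot.state(); rel(s); print((s["moment"]@RB).round(3))
E
```

```text
grasp in barrel-tool axes mm [-90.31  -0.73   1.47] rot err deg [ 0.19 -0.1   0.15] F [ 0.45 -0.45  0.13] w 0.009446463925702054 gf 39.08509075641632 t 10.95
[-0.008  0.157  0.022]
```

Emit:
step_arm([
  {"x":0,"y":0,"z":-1.3,"rx":0,"ry":0,"rz":0,"claw":-1},
  {"x":3,"y":0,"z":0,"rx":0,"ry":0,"rz":0,"claw":-1},
  {"x":3,"y":0,"z":0,"rx":0,"ry":0,"rz":0,"claw":-1},
  {"x":3,"y":0,"z":0,"rx":0,"ry":0,"rz":0,"claw":-1},
  {"x":0,"y":0,"z":0,"rx":0,"ry":0,"rz":0,"claw":-1},
  {"x":0,"y":0,"z":0,"rx":0,"ry":0,"rz":0,"claw":-1},
])

```text
t: 11.55
ee_pos: [0.5213, 0.036, 0.1984]
eef_rot: [0.737, 0.659, -0.113, 0.099]
wrist_force: [0.2, -0.1, -0.3]
width: 0.0096
grasp_force: 39.1
```

```bash
python3 - <<'E'
from h import *
from workcell import robot
s=robot.state(); rel(s); print((s["moment"]@RB).round(3))
E
```

```text
grasp in barrel-tool axes mm [-81.36  -0.68   0.18] rot err deg [ 0.19 -0.1   0.16] F [-0.03  0.26  0.29] w 0.009624279131066324 gf 39.085257053375244 t 11.55
[-0.055  0.107  0.003]
```

Tip about 14 mm in with no force. I'll continue in short runs.

Emit:
step_arm([
  {"x":4,"y":0,"z":0,"rx":0,"ry":0,"rz":0,"claw":-1},
  {"x":4,"y":0,"z":0,"rx":0,"ry":0,"rz":0,"claw":-1},
  {"x":4,"y":0,"z":0,"rx":0,"ry":0,"rz":0,"claw":-1},
  {"x":4,"y":0,"z":0,"rx":0,"ry":0,"rz":0,"claw":-1},
  {"x":0,"y":0,"z":0,"rx":0,"ry":0,"rz":0,"claw":-1},
])

```text
t: 12.05
ee_pos: [0.5231, 0.0517, 0.1935]
eef_rot: [0.737, 0.659, -0.113, 0.099]
wrist_force: [0.6, -0.2, -0.6]
width: 0.0096
grasp_force: 39.1
```

```bash
python3 - <<'E'
from h import *
from workcell import robot
s=robot.state(); rel(s); print((s["moment"]@RB).round(3))
E
```

```text
grasp in barrel-tool axes mm [-64.86  -0.6    0.22] rot err deg [ 0.18 -0.09  0.14] F [0.04 0.58 0.61] w 0.00958333592419463 gf 39.085509181022644 t 12.05
[ 0.037  0.118 -0.009]
```

Emit:
step_arm([
  {"x":4,"y":0,"z":0,"rx":0,"ry":0,"rz":0,"claw":-1},
  {"x":4,"y":0,"z":0,"rx":0,"ry":0,"rz":0,"claw":-1},
  {"x":4,"y":0,"z":0,"rx":0,"ry":0,"rz":0,"claw":-1},
  {"x":4,"y":0,"z":0,"rx":0,"ry":0,"rz":0,"claw":-1},
  {"x":0,"y":0,"z":0,"rx":0,"ry":0,"rz":0,"claw":-1},
])

```text
t: 12.55
ee_pos: [0.5247, 0.0668, 0.1887]
eef_rot: [0.737, 0.659, -0.113, 0.099]
wrist_force: [0.7, 0.5, 0.2]
width: 0.0093
grasp_force: 39.1
```

```bash
python3 - <<'E'
from h import *
from workcell import robot
s=robot.state(); rel(s); print((s["moment"]@RB).round(3))
E
```

```text
grasp in barrel-tool axes mm [-48.91  -0.57   0.25] rot err deg [ 0.19 -0.09  0.15] F [ 0.47  0.63 -0.41] w 0.009313268617971077 gf 39.085789918899536 t 12.55
[ 0.026  0.127 -0.001]
```

Emit:
step_arm([
  {"x":4,"y":0,"z":0,"rx":0,"ry":0,"rz":0,"claw":-1},
  {"x":4,"y":0,"z":0,"rx":0,"ry":0,"rz":0,"claw":-1},
  {"x":4,"y":0,"z":0,"rx":0,"ry":0,"rz":0,"claw":-1},
  {"x":4,"y":0,"z":0,"rx":0,"ry":0,"rz":0,"claw":-1},
  {"x":4,"y":0,"z":0,"rx":0,"ry":0,"rz":0,"claw":-1},
  {"x":2,"y":0,"z":0,"rx":0,"ry":0,"rz":0,"claw":-1},
  {"x":0,"y":0,"z":0,"rx":0,"ry":0,"rz":0,"claw":-1},
])

```text
t: 13.25
ee_pos: [0.527, 0.0874, 0.1823]
eef_rot: [0.737, 0.659, -0.113, 0.099]
wrist_force: [0.1, 0.6, 0.4]
width: 0.0092
grasp_force: 39.1
```

```bash
python3 - <<'E'
from h import *
from workcell import robot
s=robot.state(); rel(s); print((s["moment"]@RB).round(3))
E
```

```text
grasp in barrel-tool axes mm [-27.16  -0.49   0.26] rot err deg [ 0.18 -0.1   0.15] F [ 0.51  0.07 -0.53] w 0.009214323946768707 gf 39.08535897731781 t 13.25
[ 0.008  0.199 -0.005]
```

Tip about 68 mm in with almost no force. I'll let go, then slide back along the stick.

Emit:
step_arm([
  {"x":0,"y":0,"z":0,"rx":0,"ry":0,"rz":0,"claw":-0.4},
  {"x":0,"y":0,"z":0,"rx":0,"ry":0,"rz":0,"claw":-0.4},
  {"x":0,"y":0,"z":0,"rx":0,"ry":0,"rz":0,"claw":-0.4},
  {"x":0,"y":0,"z":0,"rx":0,"ry":0,"rz":0,"claw":-0.4},
  {"x":0,"y":0,"z":0,"rx":0,"ry":0,"rz":0,"claw":-0.4},
  {"x":-10,"y":0,"z":0,"rx":0,"ry":0,"rz":0,"claw":-0.4},
  {"x":-10,"y":0,"z":0,"rx":0,"ry":0,"rz":0,"claw":-0.4},
  {"x":-10,"y":0,"z":0,"rx":0,"ry":0,"rz":0,"claw":-0.4},
  {"x":-10,"y":0,"z":0,"rx":0,"ry":0,"rz":0,"claw":-0.4},
  {"x":0,"y":0,"z":0,"rx":0,"ry":0,"rz":0,"claw":-0.4},
  {"x":0,"y":0,"z":0,"rx":0,"ry":0,"rz":0,"claw":-0.4},
])

```text
t: 14.35
ee_pos: [0.5229, 0.0489, 0.1945]
eef_rot: [0.737, 0.659, -0.113, 0.099]
wrist_force: [0.3, -0.2, -0.5]
width: 0.026
grasp_force: 0.0
```

```bash
python3 - <<'E'
from h import *
s,im,d,P=wrist("w6"); rel(s); p=amber(im,d,P,.1,.4)
q=(p-m)@RB*1e3; print(np.percentile(q,[1,50,99],axis=0).round(1)); print("z slope",np.polyfit(q[:,0],q[:,2],1),"y",np.polyfit(q[:,0],q[:,1],1))
E
```

```text
[0.52287375 0.04887545 0.19447964] [ 0.73712873  0.65886318 -0.11251536  0.09940238] 0.025955940999440673 14.35
grasp in barrel-tool axes mm [-6.782e+01 -4.900e-01  6.000e-02] rot err deg [ 0.17 -0.08  0.23] F [0.02 0.31 0.49] w 0.025955940999440673 gf 0.0 t 14.35
5105 [ 308  125   30  193 5105] [0.52560114 0.08234613 0.19820234] [ 0.11017827  0.95980021 -0.25815558] -0.04498997880213231 0.03570090516109292 mid [0.52508942 0.0778883  0.19940135]
[[-79.9  -6.6  -5.3]
 [-34.8  -1.4  -2.6]
 [ -1.9   3.7   1.5]]
z slope [-0.03878492 -3.84586108] y [ 0.00634489 -1.16818351]
```

View pics/w6.png

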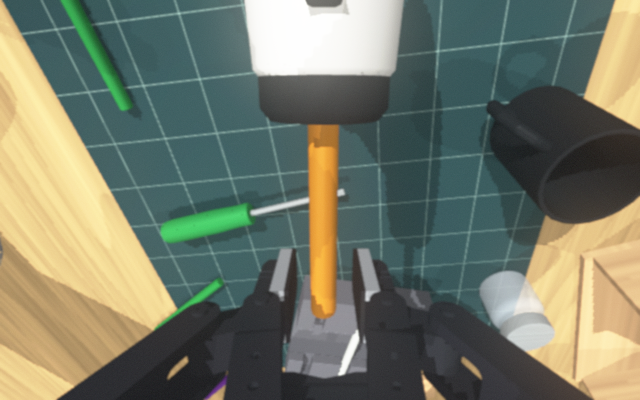

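The amber stick sits in the collar at (323,125), its drooped rear end at (322,315), 80 mm out with a droop of about 0.039 rad, and the fingers open around it. I'll grip it there along its droop, then level it back into line.

Emit:
step_arm([
  {"x":0,"y":0,"z":3.5,"rx":0,"ry":2.2,"rz":0,"claw":-0.4},
  {"x":0,"y":0,"z":0,"rx":0,"ry":0,"rz":0,"claw":-0.4},
  {"x":0,"y":0,"z":0,"rx":0,"ry":0,"rz":0,"claw":-1},
  {"x":0,"y":0,"z":0,"rx":0,"ry":0,"rz":0,"claw":-1},
  {"x":0,"y":0,"z":0,"rx":0,"ry":0,"rz":0,"claw":-1},
  {"x":0,"y":0,"z":0,"rx":0,"ry":0,"rz":0,"claw":-1},
  {"x":0,"y":0,"z":0,"rx":0,"ry":0,"rz":0,"claw":-1},
])

```text
t: 15.1
ee_pos: [0.5227, 0.0484, 0.1909]
eef_rot: [0.739, 0.661, -0.099, 0.087]
wrist_force: [-0.0, 1.0, 0.3]
width: 0.0094
grasp_force: 38.9
```

Emit:
step_arm([
  {"x":0,"y":0,"z":-1.5,"rx":0,"ry":-1.1,"rz":0,"claw":-1},
  {"x":0,"y":0,"z":-1.5,"rx":0,"ry":-1.1,"rz":0,"claw":-1},
  {"x":0,"y":0,"z":0,"rx":0,"ry":0,"rz":0,"claw":-1},
  {"x":0,"y":0,"z":0,"rx":0,"ry":0,"rz":0,"claw":-1},
])

```text
t: 15.5
ee_pos: [0.5228, 0.0493, 0.1937]
eef_rot: [0.737, 0.659, -0.113, 0.099]
wrist_force: [-0.3, -0.5, 0.6]
width: 0.0092
grasp_force: 39.0
```

```bash
python3 - <<'E'
from h import *
s,im,d,P=wrist("w7"); rel(s); p=amber(im,d,P,.1,.4); print((s["moment"]@RB).round(3))
q=(p-m)@RB*1e3; print(np.percentile(q,[1,50,99],axis=0).round(1)); q=q[q[:,0]>-55];print("z slope",np.polyfit(q[:,0],q[:,2],1),"y",np.polyfit(q[:,0],q[:,1],1))
E
```

```text
[0.52278746 0.04932661 0.19372755] [ 0.73655463  0.65946491 -0.1127646   0.09938536] 0.009239528720056636 15.5
grasp in barrel-tool axes mm [-67.17  -0.62   0.65] rot err deg [ 0.18 -0.1   0.13] F [-0.71 -0.26 -0.37] w 0.009239528720056636 gf 38.97941172122955 t 15.5
5239 [ 309  127   30  197 5239] [0.52597465 0.0829863  0.19990917] [ 0.10412995  0.94971637 -0.29528931] -0.04496224065306585 0.0354921904218594 mid [0.52548159 0.07848937 0.20130738]
[-0.033  0.193 -0.015]
[[-79.4  -6.2  -6.3]
 [-34.8  -1.1  -4.5]
 [ -1.9   3.9  -0.7]]
z slope [-0.00483229 -4.34877943] y [ 0.00314473 -1.00966545]
```

Aligned, with negligible forces. Next I'll push to about 86 mm in, then feel for the stump.

Emit:
step_arm([
  {"x":4,"y":0,"z":0,"rx":0,"ry":0,"rz":0,"claw":-1},
  {"x":4,"y":0,"z":0,"rx":0,"ry":0,"rz":0,"claw":-1},
  {"x":4,"y":0,"z":0,"rx":0,"ry":0,"rz":0,"claw":-1},
  {"x":4,"y":0,"z":0,"rx":0,"ry":0,"rz":0,"claw":-1},
  {"x":0,"y":0,"z":0,"rx":0,"ry":0,"rz":0,"claw":-1},
])

```text
t: 16.05
ee_pos: [0.5245, 0.0647, 0.1889]
eef_rot: [0.737, 0.659, -0.113, 0.099]
wrist_force: [0.5, -0.5, 0.7]
width: 0.0098
grasp_force: 39.0
```

Emit:
step_arm([
  {"x":2,"y":0,"z":0,"rx":0,"ry":0,"rz":0,"claw":-1},
  {"x":2,"y":0,"z":0,"rx":0,"ry":0,"rz":0,"claw":-1},
  {"x":0,"y":0,"z":0,"rx":0,"ry":0,"rz":0,"claw":-1},
])

```text
t: 16.35
ee_pos: [0.5249, 0.0681, 0.1878]
eef_rot: [0.737, 0.659, -0.113, 0.099]
wrist_force: [0.5, 0.5, 0.7]
width: 0.0098
grasp_force: 39.0
```

Emit:
step_arm([
  {"x":2,"y":0,"z":0,"rx":0,"ry":0,"rz":0,"claw":-1},
  {"x":1,"y":0,"z":0,"rx":0,"ry":0,"rz":0,"claw":-1},
  {"x":0,"y":0,"z":0,"rx":0,"ry":0,"rz":0,"claw":-1},
])

```text
t: 16.65
ee_pos: [0.5253, 0.0709, 0.187]
eef_rot: [0.737, 0.659, -0.113, 0.099]
wrist_force: [0.1, 0.5, 1.0]
width: 0.0097
grasp_force: 39.0
```

Emit:
step_arm([
  {"x":2,"y":0,"z":0,"rx":0,"ry":0,"rz":0,"claw":-1},
  {"x":1,"y":0,"z":0,"rx":0,"ry":0,"rz":0,"claw":-1},
  {"x":0,"y":0,"z":0,"rx":0,"ry":0,"rz":0,"claw":-1},
])

```text
t: 16.95
ee_pos: [0.5255, 0.0738, 0.186]
eef_rot: [0.737, 0.659, -0.113, 0.099]
wrist_force: [-0.0, 0.6, 0.6]
width: 0.0091
grasp_force: 39.0
```

Emit:
step_arm([
  {"x":2,"y":0,"z":0,"rx":0,"ry":0,"rz":0,"claw":-1},
  {"x":1,"y":0,"z":0,"rx":0,"ry":0,"rz":0,"claw":-1},
  {"x":0,"y":0,"z":0,"rx":0,"ry":0,"rz":0,"claw":-1},
])

```text
t: 17.25
ee_pos: [0.5259, 0.0767, 0.1851]
eef_rot: [0.737, 0.659, -0.113, 0.099]
wrist_force: [0.6, 0.7, 0.4]
width: 0.0093
grasp_force: 39.0
```

Emit:
step_arm([
  {"x":2,"y":0,"z":0,"rx":0,"ry":0,"rz":0,"claw":-1},
  {"x":1,"y":0,"z":0,"rx":0,"ry":0,"rz":0,"claw":-1},
  {"x":0,"y":0,"z":0,"rx":0,"ry":0,"rz":0,"claw":-1},
])

```text
t: 17.55
ee_pos: [0.5262, 0.0795, 0.1842]
eef_rot: [0.737, 0.659, -0.113, 0.099]
wrist_force: [-0.0, 0.6, 0.1]
width: 0.0094
grasp_force: 39.0
```

Emit:
step_arm([
  {"x":2,"y":0,"z":0,"rx":0,"ry":0,"rz":0,"claw":-1},
  {"x":1,"y":0,"z":0,"rx":0,"ry":0,"rz":0,"claw":-1},
  {"x":0,"y":0,"z":0,"rx":0,"ry":0,"rz":0,"claw":-1},
])

```text
t: 17.85
ee_pos: [0.5265, 0.0824, 0.1834]
eef_rot: [0.737, 0.659, -0.113, 0.099]
wrist_force: [0.8, -0.3, 0.3]
width: 0.0094
grasp_force: 39.0
```

Emit:
step_arm([
  {"x":2,"y":0,"z":0,"rx":0,"ry":0,"rz":0,"claw":-1},
  {"x":1,"y":0,"z":0,"rx":0,"ry":0,"rz":0,"claw":-1},
  {"x":0,"y":0,"z":0,"rx":0,"ry":0,"rz":0,"claw":-1},
])

```text
t: 18.15
ee_pos: [0.5268, 0.0852, 0.1824]
eef_rot: [0.737, 0.659, -0.113, 0.099]
wrist_force: [0.0, 0.9, -0.1]
width: 0.0097
grasp_force: 39.0
```

Emit:
step_arm([
  {"x":2,"y":0,"z":0,"rx":0,"ry":0,"rz":0,"claw":-1},
  {"x":1,"y":0,"z":0,"rx":0,"ry":0,"rz":0,"claw":-1},
  {"x":0,"y":0,"z":0,"rx":0,"ry":0,"rz":0,"claw":-1},
])

```text
t: 18.45
ee_pos: [0.5271, 0.0878, 0.1816]
eef_rot: [0.737, 0.659, -0.113, 0.099]
wrist_force: [-0.1, -4.0, 2.2]
width: 0.0094
grasp_force: 39.2
```

Contact: about 4.5 N along the axis. I'll push 2 mm more for a firm seat.

Emit:
step_arm([
  {"x":1,"y":0,"z":0,"rx":0,"ry":0,"rz":0,"claw":-1},
  {"x":1,"y":0,"z":0,"rx":0,"ry":0,"rz":0,"claw":-1},
  {"x":0,"y":0,"z":0,"rx":0,"ry":0,"rz":0,"claw":-1},
  {"x":0,"y":0,"z":0,"rx":0,"ry":0,"rz":0,"claw":-1},
])

```text
t: 18.85
ee_pos: [0.5272, 0.0897, 0.1811]
eef_rot: [0.737, 0.659, -0.113, 0.099]
wrist_force: [-1.0, -5.9, 2.8]
width: 0.0098
grasp_force: 39.2
```

Firm at 6.5 N. Now I'll let go and withdraw along the tool axis.

Emit:
step_arm([
  {"x":0,"y":0,"z":0,"rx":0,"ry":0,"rz":0,"claw":-0.3},
  {"x":0,"y":0,"z":0,"rx":0,"ry":0,"rz":0,"claw":-0.3},
  {"x":0,"y":0,"z":0,"rx":0,"ry":0,"rz":0,"claw":-0.3},
  {"x":0,"y":0,"z":0,"rx":0,"ry":0,"rz":0,"claw":-0.3},
  {"x":0,"y":0,"z":-10,"rx":0,"ry":0,"rz":0,"claw":-0.3},
  {"x":0,"y":0,"z":-20,"rx":0,"ry":0,"rz":0,"claw":-0.3},
  {"x":-10,"y":0,"z":-25,"rx":0,"ry":0,"rz":0,"claw":-0.3},
  {"x":-20,"y":0,"z":-25,"rx":0,"ry":0,"rz":0,"claw":-0.3},
  {"x":-20,"y":0,"z":-10,"rx":0,"ry":0,"rz":0,"claw":-0.3},
  {"x":0,"y":0,"z":0,"rx":0,"ry":0,"rz":0,"claw":-0.3},
  {"x":0,"y":0,"z":0,"rx":0,"ry":0,"rz":0,"claw":-0.3},
])

```text
t: 19.95
ee_pos: [0.5252, 0.0691, 0.2823]
eef_rot: [0.737, 0.659, -0.112, 0.099]
wrist_force: [-0.1, -0.2, 0.0]
width: 0.0297
grasp_force: 0.0
```

```bash
python3 - <<'E'
from h import *
s,im,d,P=wrist("w8"); rel(s); p=amber(im,d,P,.1,.4)
q=(p-m)@RB*1e3; print(np.percentile(q,[1,50,99],axis=0).round(1)); print("z slope",np.polyfit(q[:,0],q[:,2],1),"y",np.polyfit(q[:,0],q[:,1],1))
E
```

```text
[0.52524731 0.06908179 0.28225261] [ 0.73710622  0.65893687 -0.1121998   0.09943757] 0.029705696176961095 19.95
grasp in barrel-tool axes mm [-74.33  -0.3  -89.8 ] rot err deg [ 0.15 -0.06  0.22] F [-0.24 -0.03  0.04] w 0.029705696176961095 gf 0.0 t 19.95
1138 [ 316   96   17   68 1138] [0.52785885 0.09881932 0.19491078] [ 0.10934975  0.95166398 -0.2870162 ] -0.020673757538781503 0.0194195859375803 mid [0.52779028 0.09822255 0.19509076]
[[-40.   -5.9  -6.4]
 [-19.8  -0.9  -4.4]
 [ -0.7   4.   -1.1]]
z slope [-0.00877212 -4.35874422] y [ 0.00608689 -0.80442746]
```

View pics/w8.png

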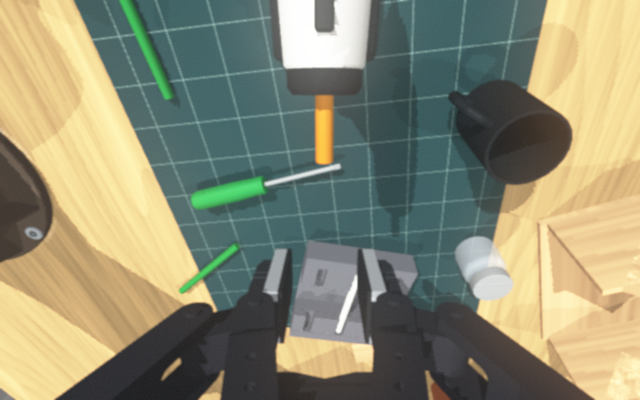

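The stick stands about 40 mm out, from (325,95) to (324,163), in line with the barrel, and the gripper is clear. I'll hand the job in.

```bash
python3 -c "
from workcell import robot
print(robot.job_done())"
```

```text
the job is handed in; nothing more can be done
None
```

I loaded the amber stick into the gun and handed the job in at about 20 s. It butts on the stump after a 6.5 N push, stands about 40 mm out in line with the hole, and the gripper is clear. The hand-in call gave no verdict.

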